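# Close a board test fixture with the fingertips

## Task

Get the circuit board in the test fixture on the left of the bench ready for test: first push the sliding shuttle that carries the board fully home into the fixture, and only then swing the raised hold-down frame over and push it fully shut. Do both by pushing with the fingertips; do not touch the board itself, and do not lift or shove the loose things lying around.

Things in the scene. Friction and masses are not known exactly. Their poses are not given: they have to be found in the camera images.
- fixture: board test fixture, fixed to the bench: aluminium base plate 110 (x) by 164 (y) mm. Origin: centre of its underside, on the bench. x points along the slide into the fixture, away from the side where the shuttle comes out; y to the hinge side (left as seen from the robot); z up. Hinge block at y = +73 mm, 57 mm high; rest post at y = -72 mm, 46 mm high
- shuttle (a joint): how far the shuttle is drawn out of the fixture, m: 0 = fully home (hard stop), at most 0.05; grows towards the fixture's -x. Sliding friction about 2 N; it stays where it is left
- push_plate (a point): middle of the outer face (facing the fixture's -x) of the shuttle's upright black push plate: 92 mm wide (fixture y), 8 mm thick, 13 to 47 mm above the bench; this point is 30 mm above the bench, 78 mm in front of the fixture's origin when the shuttle is home. Push it along the fixture's +x
- hold_down (a joint): opening angle of the black hold-down frame, rad: 0 = shut, lying level over the board (hard stop), 1.57 = standing upright over the hinge side, at most 1.75. It turns about an axis along the fixture's x. A stiff hinge (0.16 N m) holds it at any angle; about 1.3 to 2 N at the free end bar moves it
- frame_hinge (a point): middle of the frame's hinge axis, 73 mm to the fixture's +y of its origin, 50 mm above the bench, parallel to the fixture's x. The frame is an open rectangle, 92 mm long (along x), 8 mm thick (4 mm each side of the axis), reaching 150 mm from the axis; its opening starts 27 mm from the axis
- frame_bar (a point): middle of the upper (outer) face of the frame's free end bar, 140 mm from the hinge axis; the bar is 92 mm long along the fixture's x, 20 mm wide (130 to 150 mm from the axis), 8 mm thick. The outer face looks to the fixture's +y while the frame stands upright and up when it is shut; then this point is 54 mm above the bench
- tip_tin: loose round grey and white tin, 39 mm across, 18 mm high, near the push plate on the hinge side; leave it. Origin: centre of its underside
- small_spool: loose small white solder spool, 44 mm across, 31 mm high, near the push plate on the other side; leave it. Origin: centre of its underside
- adapter: loose metal T-shaped coaxial adapter, 34 x 23 x 14 mm, beside the hinge block; leave it. Origin: centre of its underside
- cutters: loose side cutters, 147 x 46 x 12 mm, to the right of the vice; leave them. Origin: centre of the underside
- board: circuit board fixed on the shuttle, not to be touched: 56 (x) by 78 (y) mm. Origin: centre of its underside, 17 mm above the bench and 8 mm to the fixture's -x of its origin when the shuttle is home. Its parts reach 47 mm above the bench, except one thin upright knob shaft near the middle, 76 mm above the bench

How it is judged (in metres and radians):
On the way, in this order (a step that is already met when the one before it is completed fails the run):
1. the shuttle is pushed home while the frame still stands open (value of joint shuttle below 0.003 m and value of joint hold_down above 0.8 rad), for 0.2 s.
2. the hold-down frame is shut (value of joint hold_down below 0.05 rad), for 0.2 s.
At the end, for the whole second after the job is handed in: the shuttle is within 3 mm of fully home and the hold-down frame within 0.05 rad of shut (7 mm at its free edge); each loose thing lies within 20 mm of where it was (value of joint shuttle below 0.003 m and value of joint hold_down below 0.05 rad and distance of each of tip_tin, small_spool, adapter, cutters from where it was at the start of the episode below 0.02 m); the robot touches nothing.
It fails at once if the hold-down frame is lowered past 0.8 rad while the shuttle is still more than 5 mm out (value of joint hold_down below 0.8 rad and value of joint shuttle above 0.005 m).
It fails at once if the board is touched with more than 1 N (contact force between any of the fingers, the arm and board above 1 N).
It fails at once if a loose thing is lifted more than 15 mm or shoved more than 20 mm (height (world z) of any of tip_tin, small_spool, adapter, cutters above 0.015 m or distance of any of tip_tin, small_spool, adapter, cutters from where it was at the start of the episode above 0.02 m).
It also fails if it takes over 45 s, if anything falls off the work surface, if the arm or the gripper's body presses on something with over 40 N, if the wrist force passes 120 N, or if a joint passes its speed limit or range.

## Robot

A 6-joint arm with a two-finger parallel gripper is mounted at the origin on a cart in front of the work surface, level with it; the furniture and walls round the work are solid. World frame = base frame: x ahead of the robot, y to its left, z up, the work surface at z = 0. Lengths are in m, angles in degrees, forces in N, time in s.
With the tool pointing down it reaches from about 0.35 to 0.875 m from the base axis. Payload 4.2 kg.
Tool frame: the origin (TCP) lies on the centre line of the jaws, within the pads' length; the fingertips stand 19 mm ahead of it and the grasp point (between the pads) is the TCP; z points along the fingers, y is the line along which they close (so a half turn about z gives the same grasp; the last joint's range is limited). The gripper opens to 87 mm and grips with 3 to 60 N. Pads are 19 mm wide; open, the fingers measure 117 mm over their backs; the gripper's body (75 mm by 190 mm) begins 51 mm behind the grasp point.
Start: joints at [87.124, 22.042, 0.453, 0, -68.411, -14.817], TCP at [0.19, 0.595, 0.242] pointing down, gripper open.
Joint ranges: [-179.83, 179.83], [-69.29, 118.12], [-61.27, 80.66], [-181.25, 117.63], [-171.15, -9.14], [-177.46, 177.46]. Speed limits (degrees/s): [159.86, 159.86, 180, 180, 180, 180].

## Interface

Orientations are given as a 3x3 rotation matrix whose columns are the frame's x, y, z axes.
In Python, from station import sense, capture, finish_job, search_frame, masks_of gives the robot as it stands.
- The arm moves only by the tool drive_tool, never from a script. Its argument "rows" is a list of rows, each a list of 7 numbers: the opening in per cent of the stroke, from 0 (shut) to 100 (fully open), then the shift along the world's x, y, z in mm, then the turn, a rotation vector about the world's x, y, z in rad. In form: [[fingers, dx, dy, dz, wx, wy, wz], ...]. A call has 1 to 5 rows; each row shifts and turns the commanded pose from where the row before left it; what a row does not reach is not made up. A row lasts 1/12 s, in which the tool goes at most 41.7 mm and 7.16 degrees, less where a joint would pass 70% of its speed; a pose out of reach is approached as far as the arm can. A call is refused whole if a number of a shift passes 41.7 or a number of a turn 0.125, either way. A call with a gripper value outside its range is refused whole. The fingers move at their own pace and stop on an object; the grip force is fixed at half the most. Time passes only in rows, so rows that do not move let the fingers close. It gives the time, the measured TCP pose, the force, the opening and the grip force at its end, in the units of the state.
- sense(): the state, without advancing time (a new reading comes with each control period).
- capture(name): name is "side" or "top" or "wrist"; returns a dict with "frame" (420x560x3 uint8, red, green, blue), "z_map" (420x560 float32, m along the optical axis (not along the pixel's ray), 0 where there is no reading), "fx", "fy", "cx", "cy" (pixels), "R" (3x3) and "t" (3): a world point X has camera coordinates R X + t; the wrist camera has in their place "T_tool_cam" (4x4, takes a point from camera to tool coordinates, whose origin is the TCP and whose axes are the flange's). Camera axes: x right, y down, z forward; pixel columns grow to the right and rows downward; lengths in m; the calibration is good to about 2 mm. The wrist camera is an equidistant fisheye: a pixel r from the principal point sees the ray r / f radians off the axis. A picture is of the moment at which its call begins: read the wrist's pose just before it.
- finish_job(): hands the job in; it is judged then, once.
Trained networks look in a picture, given as the dict that the camera call returned (one of the last four; its "shot" number tells which), for a name from the list of things; names that differ only in an ending like _2 or _b are one class to them, and where a whole thing is asked for, a point or a joint stands for the part that bears it (a point fixed in the world has none). Each returns a list of dicts, best first, with "p" (0 to 1); they miss things now and then, are a little off and sometimes report something else, mostly with a low value. They report only what shows in the picture. A call takes as long as a camera call.
- search_frame(label, picture): "xy" ([column, row] in pixels, amid what is visible of it).
- masks_of(label, picture): "region" (420x560 bool, what is visible of it) and "xy" ([column, row] in pixels, amid what is visible of it).
The state is a dict: "time_s": time; "joints": joint angles; "joint_velocities": joint speeds; "effort": joint torques, N m; "tcp_pos": TCP position; "ee_rot": TCP orientation; "wrist_force": force on the tool from outside, world axes, zero at the start; "moment": the same for the moment, N m; "gripper_width": opening from 0.0 (shut) to 1.0 (fully open); "gripper_force": force on a finger pad.
Only numpy, scipy, OpenCV 4.12 (cv2) and the standard library are available. Lean on these libraries where they do the work, as an engineer would, in place of code of your own. Each camera call takes 0.05 s, during which the arm holds its last target. There are 200 camera calls.

## Working session

There is one attempt and no reset: what is moved stays moved. The work goes in short steps, Python scripts to look and compute and a tool call to move; the robot and the scene stay as the last step left them, time stands still between calls to the robot, and variables do not carry over. Pictures are saved under pics/ and viewed, at most 10 in all, crops included, and the job is handed in when it is done.

Besides the shell and the picture viewer there is one more tool, called as a command line: name --pt "numbers of a row" for each row, then --argument value for the rest. drive_tool: Moves the arm, as the interface text tells. Its arguments: {"type":"object","properties":{"rows":{"type":"array"}},"required":["rows"]}

```bash
mkdir -p pics
cat > h.py <<'E'
import numpy as np,cv2
from station import sense,capture,finish_job,search_frame,masks_of
def cloud(c):
    z=c['z_map'];v,u=np.indices(z.shape)
    P=np.stack([(u-c['cx'])/c['fx']*z,(v-c['cy'])/c['fy']*z,z],-1)
    W=(P-c['t'])@c['R']; W[z==0]=np.nan
    return W
E
python3 - <<'E'
from h import *
s=sense();print(s['tcp_pos'],s['ee_rot'],s['time_s'])
ims=[]
for n in ['top','side']:
    c=capture(n);W=cloud(c);np.savez(n,**{k:v for k,v in c.items() if k!='shot'})
    im=cv2.cvtColor(c['frame'],cv2.COLOR_RGB2BGR);cv2.imwrite(f'pics/{n}.png',im)
    for l in ['fixture','push_plate','hold_down','tip_tin','small_spool','adapter','cutters','board']:
        m=masks_of(l,c)
        for d in m[:1]:
            p=W[d['region']];p=p[~np.isnan(p[:,0])]
            print(n,l,round(d['p'],2),np.round(d['xy']),len(p),np.round(np.percentile(p,[2,50,98],axis=0),3).tolist() if len(p) else '')
E
```

```text
[0.18975439 0.59490763 0.2404529 ] [[ 9.52635032e-01 -3.04115340e-01 -5.96512585e-04]
 [-3.04115918e-01 -9.52632738e-01 -2.09163931e-03]
 [ 6.78421846e-05  2.17397786e-03 -9.99997635e-01]] 0.0
top fixture 0.79 [188. 210.] 3367 [[0.45, 0.155, 0.008], [0.523, 0.23, 0.023], [0.605, 0.304, 0.196]]
top push_plate 0.87 [193. 219.] 1634 [[0.442, 0.152, 0.009], [0.504, 0.211, 0.021], [0.568, 0.272, 0.047]]
top hold_down 0.58 [152. 213.] 350 [[0.46, 0.243, 0.0], [0.502, 0.275, 0.174], [0.544, 0.338, 0.198]]
top tip_tin 0.71 [169. 258.] 157 [[0.38, 0.252, 0.012], [0.395, 0.27, 0.017], [0.411, 0.285, 0.02]]
top small_spool 0.57 [237. 211.] 238 [[0.506, 0.077, -0.0], [0.524, 0.097, 0.029], [0.545, 0.118, 0.032]]
top adapter 0.62 [147. 234.] 66 [[0.459, 0.322, 0.0], [0.469, 0.333, 0.011], [0.483, 0.344, 0.015]]
top cutters 0.6 [400. 235.] 313 [[0.416, -0.38, 0.002], [0.46, -0.33, 0.01], [0.492, -0.257, 0.014]]
top board 0.64 [191. 218.] 1593 [[0.441, 0.154, 0.012], [0.504, 0.212, 0.021], [0.566, 0.272, 0.047]]
side fixture 0.73 [267. 254.] 65 [[0.505, 0.177, 0.024], [0.519, 0.214, 0.037], [0.526, 0.28, 0.082]]
side push_plate 0.82 [287. 265.] 679 [[0.433, 0.166, 0.014], [0.472, 0.215, 0.018], [0.571, 0.305, 0.064]]
side hold_down 0.72 [258. 234.] 1714 [[0.46, 0.249, 0.048], [0.501, 0.291, 0.126], [0.54, 0.321, 0.196]]
side tip_tin 0.53 [319. 284.] 287 [[0.376, 0.255, -0.0], [0.394, 0.281, 0.016], [0.413, 0.292, 0.02]]
side small_spool 0.62 [267. 242.] 229 [[0.505, 0.084, 0.003], [0.52, 0.111, 0.024], [0.539, 0.12, 0.032]]
side cutters 0.66 [313. 188.] 249 [[0.414, -0.378, -0.001], [0.457, -0.314, 0.007], [0.491, -0.252, 0.013]]
side board 0.74 [266. 242.] 273 [[0.505, 0.077, 0.001], [0.521, 0.11, 0.026], [0.544, 0.12, 0.032]]
```

View pics/top.png

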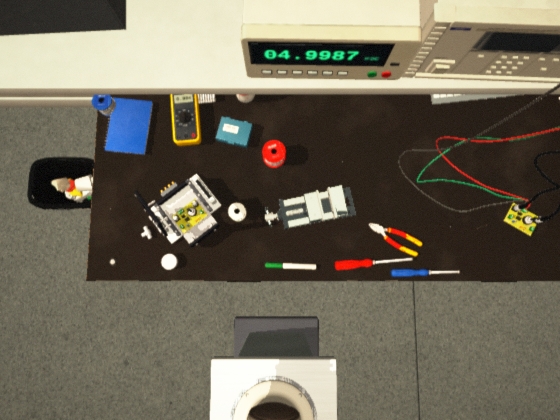

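View pics/side.png

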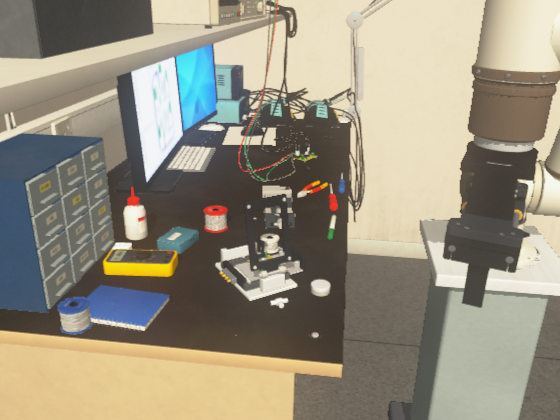

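Run:
```python
from h import *
for n in ['top','side']:
    c=dict(np.load(n+'.npz'));W=cloud(c)
    m=(W[...,0]>.38)&(W[...,0]<.66)&(W[...,1]>.12)&(W[...,1]<.36)&(W[...,2]>.085)&(W[...,2]<.22)
    p=W[m];print(n,len(p),np.round(p.min(0),3),np.round(p.max(0),3))
    q=p-p.mean(0);U,S,V=np.linalg.svd(q,full_matrices=False);print(p.mean(0),S,V)
    for lo,hi in [(.085,.12),(.12,.15),(.15,.175),(.175,.19),(.19,.21)]:
        k=p[(p[:,2]>lo)&(p[:,2]<hi)]
        if len(k)>5:
            r=cv2.minAreaRect(k[:,:2].astype(np.float32)*1000);print(lo,len(k),np.round(r[0]),np.round(r[1]),round(r[2],1))
    # base plate / low
c=dict(np.load('top.npz'));im=cv2.cvtColor(c['frame'],cv2.COLOR_RGB2BGR)[160:290,90:270]
im=cv2.resize(im,None,fx=4.4,fy=4.4,interpolation=cv2.INTER_CUBIC);cv2.imwrite('pics/topc.png',im)
W=cloud(c);h=W[...,2];
for lo,hi in [(.006,.014),(.014,.025),(.04,.052),(.052,.062)]:
    m=(W[...,0]>.40)&(W[...,0]<.66)&(W[...,1]>.125)&(W[...,1]<.33)&(h>lo)&(h<hi)
    k=W[m];r=cv2.minAreaRect(k[:,:2].astype(np.float32)*1000);print(lo,len(k),np.round(r[0]),np.round(r[1]),round(r[2],1))
```

```text
top 278 [0.459 0.24  0.085] [0.546 0.316 0.199]
[0.50174405 0.26856313 0.17090267] [0.61271078 0.47782358 0.09761937] [[-0.37943757 -0.11334265 -0.91824864]
 [-0.69694096 -0.61774047  0.36423895]
 [ 0.60852316 -0.77817103 -0.15540081]]
0.085 37 [500. 281.] [91. 24.] 38.1
0.12 20 [504. 269.] [80. 32.] 37.1
0.15 44 [507. 267.] [85. 26.] 39.0
0.175 18 [503. 273.] [84.  8.] 43.2
0.19 159 [510. 271.] [91.  9.] 38.9
side 1287 [0.457 0.242 0.085] [0.545 0.323 0.199]
[0.50390057 0.28349333 0.15179162] [1.31321882 1.2178168  0.11457045] [[ 0.00919382  0.25827104 -0.96602875]
 [ 0.79070504  0.5895058   0.1651316 ]
 [ 0.61212826 -0.76536199 -0.1987964 ]]
0.085 314 [500. 285.] [94. 27.] 39.5
0.12 229 [501. 283.] [94. 18.] 37.5
0.15 256 [509. 273.] [93. 31.] 38.5
0.175 286 [505. 278.] [93. 13.] 36.0
0.19 202 [506. 274.] [92. 16.] 39.1
0.006 798 [515. 240.] [145. 204.] 43.2
0.014 1315 [513. 245.] [173. 202.] 36.3
0.04 336 [512. 215.] [137. 162.] 44.0
0.052 13 [495. 259.] [ 43. 107.] 9.4
```

View pics/topc.png

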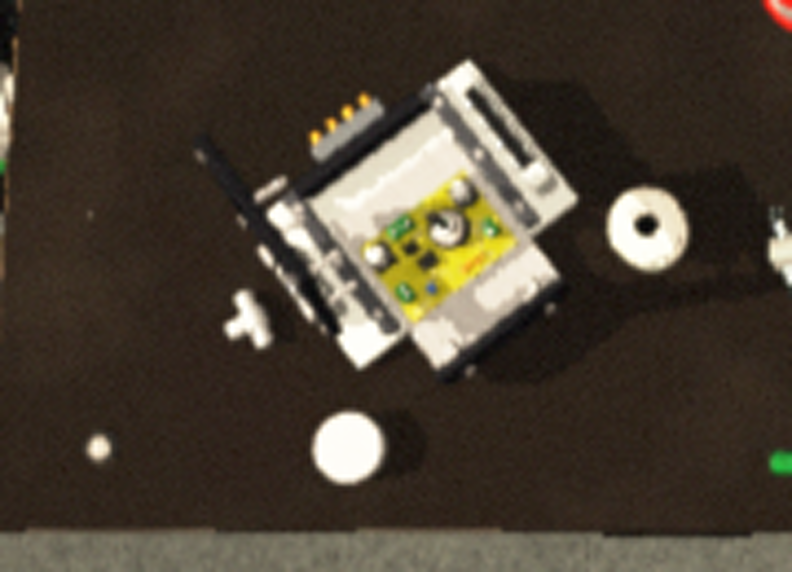

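```bash
cat >> h.py <<'E'
TH=np.radians(38.3)
F=np.array([[np.cos(TH),np.sin(TH),0],[-np.sin(TH),np.cos(TH),0],[0,0,1]])
def lf(n):
    c=dict(np.load(n+'.npz'));W=cloud(c)
    m=(W[...,0]>.38)&(W[...,0]<.66)&(W[...,1]>.10)&(W[...,1]<.40)&(W[...,2]>.003)&(W[...,2]<.22)
    return (W[m]@F.T)*1000, c['frame'][m].astype(int).sum(1)
E
python3 - <<'E'
from h import *
for n in ['top','side']:
    c=dict(np.load(n+'.npz'));print(n,'cam',-c['R'].T@c['t'], 'cam fix',F@(-c['R'].T@c['t']))
    p,b=lf(n)
    print('frame',np.percentile(p[p[:,2]>90],[1,50,99],axis=0).round().tolist())
    k=p[p[:,2]>90];A=np.polyfit(k[:,2],k[:,1],1);print('y(z)',A,'y at50',np.polyval(A,50))
    d=p[(b<180)&(p[:,2]>38)&(p[:,2]<50)]
    print('dark 38-50',len(d)); 
    H,xe,ye=np.histogram2d(d[:,0],d[:,1],bins=[np.arange(420,660,8),np.arange(-240,0,12)])
    for i in range(len(H)):
        if H[i].sum()>3: print(int(xe[i]),H[i].astype(int))
    e=p[(p[:,2]>4)&(p[:,2]<62)]
    print('hist x',[(int(a),int(h)) for h,a in zip(*np.histogram(e[:,0],np.arange(440,640,6)))])
    print('hist y',[(int(a),int(h)) for h,a in zip(*np.histogram(e[:,1],np.arange(-250,-20,6)))])
E
```

```text
top cam [ 0.38185149 -0.01601059  1.00958597] cam fix [ 0.289745   -0.24922828  1.00958597]
frame [[522.0, -116.0, 92.0], [558.0, -102.0, 194.0], [612.0, -80.0, 198.0]]
y(z) [ -0.17046394 -70.83143304] y at50 -79.35463017234312
dark 38-50 119
468 [ 0  0  0  0 10 11 11 10 11 12 10  9  0  0  0  0  0  0  0]
540 [0 4 1 0 0 0 0 0 0 0 0 0 0 0 0 0 0 0 0]
548 [0 4 1 0 0 0 0 0 0 0 0 0 0 0 0 0 0 0 0]
556 [0 4 1 0 0 0 0 0 0 0 0 0 0 0 0 0 0 0 0]
564 [0 6 0 0 0 0 0 0 0 0 0 0 0 0 0 0 0 0 0]
572 [0 4 1 0 0 0 0 0 0 0 0 0 0 0 0 0 0 0 0]
580 [0 4 0 0 0 0 0 0 0 0 0 0 0 0 0 0 0 0 0]
588 [0 3 2 0 0 0 0 0 0 0 0 0 0 0 0 0 0 0 0]
hist x [(440, 1), (446, 0), (452, 0), (458, 17), (464, 108), (470, 149), (476, 74), (482, 120), (488, 113), (494, 87), (500, 78), (506, 85), (512, 167), (518, 141), (524, 165), (530, 138), (536, 151), (542, 145), (548, 130), (554, 111), (560, 131), (566, 114), (572, 144), (578, 144), (584, 146), (590, 116), (596, 119), (602, 125), (608, 206), (614, 120), (620, 41), (626, 40), (632, 22)]
hist y [(-250, 16), (-244, 20), (-238, 24), (-232, 37), (-226, 103), (-220, 95), (-214, 77), (-2
[... 837 characters left out ...]
(512, 33), (518, 66), (524, 61), (530, 25), (536, 32), (542, 81), (548, 107), (554, 124), (560, 147), (566, 170), (572, 193), (578, 209), (584, 204), (590, 271), (596, 106), (602, 89), (608, 127), (614, 177), (620, 215), (626, 51), (632, 54)]
hist y [(-250, 10), (-244, 24), (-238, 55), (-232, 75), (-226, 24), (-220, 61), (-214, 240), (-208, 79), (-202, 37), (-196, 100), (-190, 59), (-184, 54), (-178, 74), (-172, 51), (-166, 54), (-160, 63), (-154, 73), (-148, 72), (-142, 86), (-136, 89), (-130, 91), (-124, 106), (-118, 108), (-112, 85), (-106, 87), (-100, 90), (-94, 91), (-88, 121), (-82, 51), (-76, 131), (-70, 389), (-64, 311), (-58, 0), (-52, 8), (-46, 24), (-40, 38), (-34, 69), (-28, 87)]
```

drive_tool --pt "0 18 -34 0 0 0 0.12" --pt "0 18 -34 0 0 0 0.12" --pt "0 18 -34 0 0 0 0.12" --pt "0 18 -34 0 0 0 0.12" --pt "0 18 -34 0 0 0 0.12"

```text
time_s: 1.32
tcp_pos: [0.2804, 0.4238, 0.2417]
ee_rot: [[0.956, 0.293, 0.0], [0.293, -0.956, 0.0], [0.0, -0.0, -1.0]]
wrist_force: [1.9, 0.2, 0.1]
gripper_width: 0.708
gripper_force: 0.0
```

drive_tool --pt "0 18 -34 0 0 0 0.12" --pt "0 18 -34 0 0 0 0.12" --pt "0 18 -34 0 0 0 0.12" --pt "0 18 -34 0 0 0 0.017" --pt "0 18 -34 0 0 0 0"

```text
time_s: 1.73
tcp_pos: [0.3699, 0.2546, 0.242]
ee_rot: [[0.786, 0.618, 0.001], [0.618, -0.786, 0.001], [0.001, -0.0, -1.0]]
wrist_force: [0.6, -0.2, -0.0]
gripper_width: 0.324
gripper_force: 0.0
```

drive_tool --pt "0 18 -34 -30 0.072 -0.091 0" --pt "0 18 -34 -30 0.072 -0.091 0" --pt "0 10 -34 -20 0.072 -0.091 0" --pt "0 0 0 0 0 0 0" --pt "0 0 0 0 0 0 0"

```text
time_s: 2.15
tcp_pos: [0.4034, 0.1721, 0.1762]
ee_rot: [[0.755, 0.614, 0.229], [0.587, -0.789, 0.181], [0.292, -0.002, -0.956]]
wrist_force: [0.7, 0.9, 0.7]
gripper_width: 0.021
gripper_force: 0.0
```

drive_tool --pt "0 11 -13 0 0 0 0" --pt "0 11 -13 -25 0 0 0" --pt "0 0 0 -25 0 0 0" --pt "0 0 0 0 0 0 0" --pt "0 0 0 0 0 0 0"

```text
time_s: 2.57
tcp_pos: [0.4285, 0.1512, 0.1289]
ee_rot: [[0.752, 0.617, 0.232], [0.589, -0.787, 0.185], [0.297, -0.002, -0.955]]
wrist_force: [-0.1, -0.8, -0.2]
gripper_width: 0.002
gripper_force: 0.0
```

Run:
```python
from h import *
s=sense();print(F@s['tcp_pos'],s['joints'])
c=capture('wrist');np.savez('w1',R=s['ee_rot'],p=s['tcp_pos'],**{k:v for k,v in c.items() if k!='shot'})
cv2.imwrite('pics/w1.png',cv2.cvtColor(c['frame'],cv2.COLOR_RGB2BGR))
# fisheye cloud in rotated frame
z=c['z_map'];v,u=np.indices(z.shape);a=(u-c['cx'])/c['fx'];b=(v-c['cy'])/c['fy'];r=np.hypot(a,b)+1e-9
t=np.tan(np.minimum(r,1.4));P=np.stack([a/r*t*z,b/r*t*z,z,np.ones_like(z)],-1)
T=P@np.array(c['T_tool_cam']).T;W=T[...,:3]@np.array(s['ee_rot']).T+s['tcp_pos'];Q=W@F.T*1000
m=(z>0.03)&(r<1.2)&(Q[...,2]>35)&(Q[...,2]<52)&(c['frame'].astype(int).sum(2)<200)
k=Q[m];H,xe,ye=np.histogram2d(k[:,0],k[:,1],bins=[np.arange(440,520,4),np.arange(-240,-40,16)])
for i in range(len(H)): print(int(xe[i]),H[i].astype(int))
```

```text
[ 0.43000424 -0.1469752   0.12886586] [ 40.39686489   6.36907447 -43.239716     1.45128827 -23.14317851
  86.44611563]
440 [0 0 0 0 0 0 0 0 0 0 0 0]
444 [0 0 0 0 0 0 0 0 0 0 0 0]
448 [0 0 0 0 0 0 0 0 0 0 0 0]
452 [0 0 0 0 0 0 0 0 0 0 0 0]
456 [0 0 0 0 0 0 0 0 0 0 0 0]
460 [0 0 0 0 0 0 0 0 0 0 0 0]
464 [0 0 0 0 0 0 0 0 0 0 0 0]
468 [ 0  0  0 37 43 42 42 42 26  0  0  0]
472 [  0   0   4  94 119  32  20  21  22   0   0   0]
476 [ 0  0  1 34 49 42 31 36 26  0  0  0]
480 [0 0 0 0 0 0 0 0 0 0 0 0]
484 [0 0 0 0 0 0 0 0 0 0 0 0]
488 [0 0 0 0 0 0 0 0 0 0 0 0]
492 [0 0 0 0 0 0 0 0 0 0 0 0]
496 [0 0 0 0 0 0 0 0 0 0 0 0]
500 [0 0 0 0 0 0 0 0 0 0 0 0]
504 [0 0 0 0 0 0 0 0 0 0 0 0]
508 [0 0 0 0 0 0 0 0 0 0 0 0]
512 [0 0 0 0 0 0 0 0 0 0 0 0]
```

View pics/w1.png

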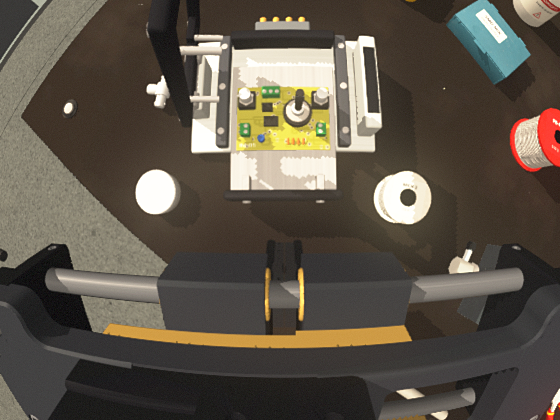

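drive_tool --pt "0 0 0 -28 0 0 0" --pt "0 0 0 -28 0 0 0" --pt "0 0 0 -27 0 0 0" --pt "0 0 0 0 0 0 0" --pt "0 0 0 0 0 0 0"

```text
time_s: 3.03
tcp_pos: [0.4316, 0.1509, 0.0499]
ee_rot: [[0.752, 0.619, 0.227], [0.589, -0.785, 0.191], [0.296, -0.01, -0.955]]
wrist_force: [-0.4, 0.5, 0.5]
gripper_width: 0.012
gripper_force: 0.0
```

Run:
```python
from h import *
s=sense();print(F@s['tcp_pos'],s['joints'],s['wrist_force'])
```

```text
[ 0.43224629 -0.14909924  0.04994098] [ 39.63105545  16.19093998 -47.33165458  -0.84792068  -9.23568307
  89.37252234] [-0.35639605  0.52621364  0.50149135]
```

drive_tool --pt "0 5.5 4.3 0 0 0 0" --pt "0 5.5 4.3 0 0 0 0" --pt "0 4.7 3.7 0 0 0 0" --pt "0 3.1 2.5 0 0 0 0" --pt "0 3.1 2.5 0 0 0 0"

```text
time_s: 3.45
tcp_pos: [0.4523, 0.1668, 0.0496]
ee_rot: [[0.753, 0.618, 0.225], [0.589, -0.786, 0.19], [0.294, -0.01, -0.956]]
wrist_force: [-2.5, -1.0, 2.0]
gripper_width: 0.008
gripper_force: 1.1
```

drive_tool --pt "0 3.1 2.5 0 0 0 0" --pt "0 3.1 2.5 0 0 0 0" --pt "0 2.4 1.9 0 0 0 0" --pt "0 0 0 0 0 0 0"

```text
time_s: 3.78
tcp_pos: [0.4614, 0.174, 0.049]
ee_rot: [[0.753, 0.619, 0.226], [0.589, -0.786, 0.19], [0.295, -0.01, -0.956]]
wrist_force: [-0.6, -0.7, 1.1]
gripper_width: 0.007
gripper_force: 0.3
```

Run:
```python
from h import *
s=sense();print(F@s['tcp_pos'],s['joints'],F@s['wrist_force'])
```

```text
[ 0.46991299 -0.14941961  0.04900663] [ 39.45425317  18.83721164 -42.55580779  -0.92624518 -11.46712545
  89.54993919] [-0.93675184 -0.13832235  1.07478744]
```

drive_tool --pt "0 2 1.6 0 0 0 0" --pt "0 1.6 1.2 0 0 0 0" --pt "0 0 0 0 0 0 0"

```text
time_s: 4.03
tcp_pos: [0.4646, 0.1765, 0.0488]
ee_rot: [[0.753, 0.618, 0.225], [0.589, -0.786, 0.189], [0.294, -0.01, -0.956]]
wrist_force: [-0.8, -0.3, 0.5]
gripper_width: 0.005
gripper_force: 0.6
```

drive_tool --pt "0 1.6 1.2 0 0 0 0" --pt "0 1.6 1.2 0 0 0 0" --pt "0 0 0 0 0 0 0"

```text
time_s: 4.28
tcp_pos: [0.4659, 0.1773, 0.0482]
ee_rot: [[0.755, 0.618, 0.221], [0.589, -0.786, 0.187], [0.289, -0.01, -0.957]]
wrist_force: [-5.4, -2.9, 3.8]
gripper_width: 0.001
gripper_force: 2.9
```

drive_tool --pt "0 2.4 1.9 0 0 0 0" --pt "0 2.4 1.9 0 0 0 0" --pt "0 0 0 0 0 0 0" --pt "0 0 0 0 0 0 0"

```text
time_s: 4.62
tcp_pos: [0.4665, 0.1775, 0.0464]
ee_rot: [[0.758, 0.616, 0.213], [0.589, -0.788, 0.18], [0.279, -0.011, -0.96]]
wrist_force: [-12.1, -7.9, 9.6]
gripper_width: 0.005
gripper_force: 7.3
```

Run:
```python
from h import *
s=sense();print(F@s['tcp_pos'],s['joints'],F@s['wrist_force'])
c=capture('wrist')
cv2.imwrite('pics/w2.png',cv2.cvtColor(c['frame'],cv2.COLOR_RGB2BGR))
```

```text
[ 0.4760912  -0.14980659  0.04641925] [ 39.35358079  19.70282816 -41.171345    -1.10020262 -12.93142059
  89.63097906] [-14.38915771   1.27376144   9.56804681]
```

View pics/w2.png

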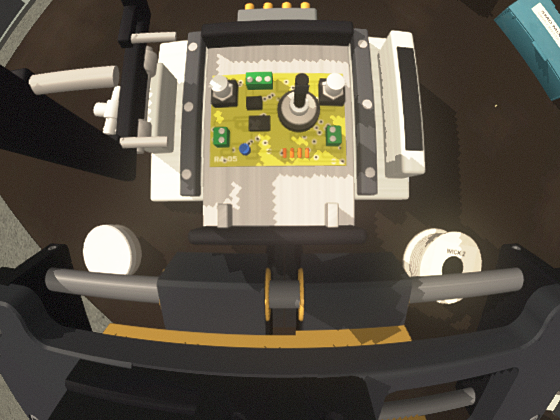

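drive_tool --pt "0 -18 -14 0 0 0 0" --pt "0 -18 -14 0 0 0 0" --pt "0 0 0 36 0 0 0" --pt "0 0 0 36 0 0 0" --pt "0 0 0 36 0 0 0"

```text
time_s: 5.08
tcp_pos: [0.4364, 0.1545, 0.1585]
ee_rot: [[0.752, 0.619, 0.226], [0.589, -0.785, 0.189], [0.294, -0.01, -0.956]]
wrist_force: [2.0, 1.2, 0.2]
gripper_width: 0.008
gripper_force: 0.0
```

drive_tool --pt "0 0 0 36 -0.06 0.08 0" --pt "0 0 0 36 -0.06 0.08 0" --pt "0 0 0 36 -0.06 0.08 0" --pt "0 0 0 0 0 0 0" --pt "0 0 0 0 0 0 0"

```text
time_s: 5.5
tcp_pos: [0.4394, 0.1569, 0.2478]
ee_rot: [[0.787, 0.616, 0.034], [0.614, -0.788, 0.046], [0.055, -0.015, -0.998]]
wrist_force: [-0.3, -0.6, -0.1]
gripper_width: 0.007
gripper_force: 0.0
```

Run:
```python
from h import *
s=sense();print(F@s['tcp_pos'],s['joints'],F@s['wrist_force'])
c=capture('side');np.savez('side2',**{k:v for k,v in c.items() if k!='shot'})
p,b=lf('side2')
k=p[(p[:,2]>90)&(abs(p[:,0]-568)<50)&(p[:,1]>-125)&(p[:,1]<-60)&(b<250)];A=np.polyfit(k[:,2],k[:,1],1);print('y(z)',A,'y at50',np.polyval(A,50),np.percentile(k,[1,99],axis=0))
```

```text
[ 0.44206582 -0.14916114  0.24777398] [ 39.15038453   4.74227139 -21.49419828  -0.93196439 -60.59471198
  89.2743231 ] [-0.60805845 -0.3109094  -0.11746765]
y(z) [ -0.20717094 -58.04977362] y at50 -68.40832041867877 [[ 522.10058277 -102.7475892    90.55625609]
 [ 614.18262309  -75.11338972  197.3381486 ]]
```

drive_tool --pt "0 7 32 6 -0.035 0.045 0" --pt "0 7 32 6 0 0 0" --pt "0 7 32 0 0 0 0" --pt "0 7 32 0 0 0 0" --pt "0 7 32 0 0 0 0"

```text
time_s: 5.97
tcp_pos: [0.4717, 0.316, 0.2559]
ee_rot: [[0.789, 0.615, -0.018], [0.615, -0.789, 0.005], [-0.011, -0.015, -1.0]]
wrist_force: [0.1, 0.5, -0.0]
gripper_width: 0.004
gripper_force: 0.0
```

drive_tool --pt "0 0 0 -28 0 0 0" --pt "0 0 0 -28 0 0 0" --pt "0 0 0 0 0 0 0" --pt "0 0 0 0 0 0 0"

```text
time_s: 6.3
tcp_pos: [0.4712, 0.3139, 0.1994]
ee_rot: [[0.788, 0.615, -0.02], [0.615, -0.788, 0.002], [-0.015, -0.014, -1.0]]
wrist_force: [0.6, 1.5, 0.2]
gripper_width: 0.007
gripper_force: 0.0
```

Run:
```python
from h import *
s=sense();print(F@s['tcp_pos'],s['joints'],F@s['wrist_force'])
c=capture('side')
cv2.imwrite('pics/s3.png',cv2.resize(cv2.cvtColor(c['frame'],cv2.COLOR_RGB2BGR)[100:320,160:440],None,fx=2.5,fy=2.5))
```

```text
[ 0.56433768 -0.04568415  0.19938551] [ 49.55993562  18.72554637 -10.53566958  -1.08378879 -61.40078404
  78.9268847 ] [1.39893077 0.78101076 0.18884857]
```

View pics/s3.png

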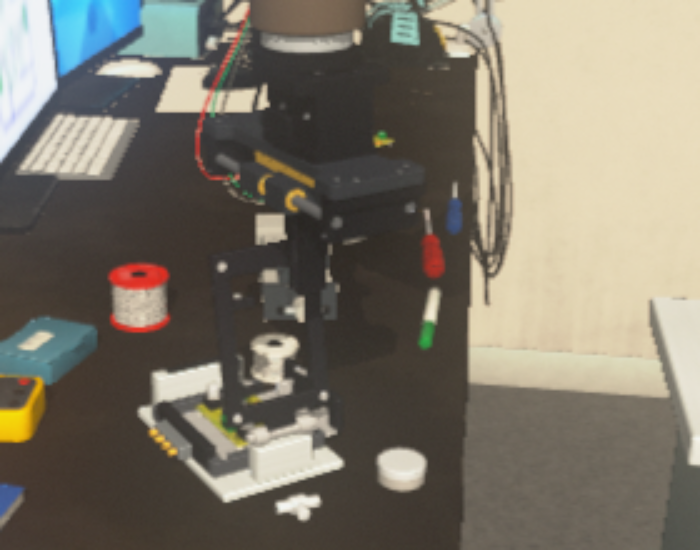

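drive_tool --pt "0 11.8 -14.9 4 0 0 0" --pt "0 11.8 -14.9 4 0 0 0" --pt "0 6.8 -8.6 -3 0 0 0" --pt "0 6.8 -8.6 -3 0 0 0" --pt "0 0 0 0 0 0 0"

```text
time_s: 6.77
tcp_pos: [0.5103, 0.2667, 0.2039]
ee_rot: [[0.79, 0.613, -0.016], [0.613, -0.79, 0.007], [-0.008, -0.015, -1.0]]
wrist_force: [-0.7, 0.4, -0.8]
gripper_width: 0.003
gripper_force: 0.0
```

```bash
cat > st.py <<'E'
from h import *
s=sense();print((F@s['tcp_pos']*1000).round(1),(F@s['wrist_force']).round(1))
c=capture('side');np.savez('side2',**{k:v for k,v in c.items() if k!='shot'})
p,b=lf('side2')
k=p[(p[:,2]>62)&(p[:,0]>600)&(p[:,0]<618)&(p[:,1]>-235)&(p[:,1]<-60)&(b<300)]
d=k-[0,-74,50];print(len(k),'phi',np.percentile(np.arctan2(d[:,2],-d[:,1]),[10,50,90]))
E
python3 st.py
```

```text
[ 565.8 -106.9  203.9] [-0.3  0.7 -0.8]
490 phi [1.26709878 1.30673524 1.42907386]
```

drive_tool --pt "0 7.8 -9.8 -6 0 0 0" --pt "0 7.8 -9.8 -6 0 0 0" --pt "0 7.1 -9 -8 0 0 0" --pt "0 7.1 -9 -9 0 0 0" --pt "0 0 0 0 0 0 0"

```text
time_s: 7.23
tcp_pos: [0.5392, 0.2282, 0.1718]
ee_rot: [[0.79, 0.613, -0.021], [0.613, -0.79, 0.004], [-0.014, -0.016, -1.0]]
wrist_force: [-1.5, 0.4, -1.0]
gripper_width: 0.001
gripper_force: 0.0
```

```bash
python3 st.py
```

```text
[ 564.6 -155.1  171.8] [-0.9  1.3 -1. ]
452 phi [0.84361348 0.88583689 1.01216662]
```

drive_tool --pt "0 6.2 -7.9 -10 0 0 0" --pt "0 6.2 -7.9 -10 0 0 0" --pt "0 5.2 -6.7 -12 0 0 0" --pt "0 5.2 -6.7 -12 0 0 0" --pt "0 0 0 0 0 0 0"

```text
time_s: 7.7
tcp_pos: [0.5611, 0.1991, 0.127]
ee_rot: [[0.79, 0.613, -0.022], [0.613, -0.79, 0.004], [-0.015, -0.016, -1.0]]
wrist_force: [-0.5, 0.1, 0.1]
gripper_width: 0.004
gripper_force: 0.0
```

```bash
python3 st.py
```

```text
[ 563.8 -191.5  127. ] [-0.3  0.4  0.1]
490 phi [0.42134817 0.48323415 1.33884918]
```

drive_tool --pt "0 2.5 -3.2 -13 0 0 0" --pt "0 2.5 -3.2 -13 0 0 0" --pt "0 1.9 -2.4 -13 0 0 0" --pt "0 1.2 -1.6 -10 0 0 0" --pt "0 0 0 0 0 0 0"

```text
time_s: 8.17
tcp_pos: [0.5692, 0.1903, 0.0797]
ee_rot: [[0.789, 0.614, -0.02], [0.615, -0.789, 0.005], [-0.013, -0.016, -1.0]]
wrist_force: [0.4, 0.7, -0.3]
gripper_width: 0.002
gripper_force: 0.0
```

drive_tool --pt "0 0 0 -4 0 0 0" --pt "0 0 0 -3 0 0 0" --pt "0 0 0 -2 0 0 0" --pt "0 0 0 0 0 0 0"

```text
time_s: 8.5
tcp_pos: [0.5705, 0.1913, 0.0736]
ee_rot: [[0.788, 0.615, -0.015], [0.615, -0.788, 0.007], [-0.008, -0.015, -1.0]]
wrist_force: [0.4, -1.1, 0.7]
gripper_width: 0.006
gripper_force: 0.4
```

```bash
python3 st.py
```

```text
[ 566.2 -203.4   73.6] [-0.4 -1.1  0.7]
253 phi [0.54465052 0.90327568 1.2113857 ]
```

drive_tool --pt "0 0 0 -3 0 0 0" --pt "0 0 0 -2 0 0 0" --pt "0 0 0 -2 0 0 0" --pt "0 0 0 0 0 0 0" --pt "0 0 0 0 0 0 0"

```text
time_s: 8.97
tcp_pos: [0.5707, 0.1914, 0.0727]
ee_rot: [[0.787, 0.617, -0.013], [0.617, -0.787, 0.007], [-0.006, -0.013, -1.0]]
wrist_force: [-11.0, -1.4, 32.0]
gripper_width: 0.002
gripper_force: 16.0
```

drive_tool --pt "0 0 0 10 0 0 0" --pt "0 0 0 30 0 0 0" --pt "0 0 0 40 0 0 0" --pt "0 0 0 40 0 0 0" --pt "0 0 0 0 0 0 0"

```text
time_s: 9.38
tcp_pos: [0.5747, 0.1929, 0.1953]
ee_rot: [[0.787, 0.617, -0.0], [0.617, -0.787, 0.014], [0.008, -0.011, -1.0]]
wrist_force: [1.7, 0.7, 0.8]
gripper_width: 0.006
gripper_force: 0.0
```

drive_tool --pt "0 -30 -25 20 0 0 0" --pt "0 -30 -25 0 0 0 0" --pt "0 -30 -25 0 0 0 0" --pt "0 0 0 0 0 0 0"

```text
time_s: 9.72
tcp_pos: [0.4751, 0.1131, 0.2038]
ee_rot: [[0.79, 0.613, -0.023], [0.613, -0.79, 0.005], [-0.015, -0.018, -1.0]]
wrist_force: [0.3, 0.8, -0.4]
gripper_width: 0.005
gripper_force: 0.0
```

Run:
```python
from h import *
s=sense();print((F@s['tcp_pos']*1000).round(1),(F@s['wrist_force']).round(1))
for n in ['side','top']:
    c=capture(n);np.savez(n+'9',**{k:v for k,v in c.items() if k!='shot'});W=cloud(c)
    cv2.imwrite(f'pics/{n}9.png',cv2.resize(cv2.cvtColor(c['frame'],cv2.COLOR_RGB2BGR)[160:320,90:370],None,fx=2.8,fy=2.8))
    p,b=lf(n+'9')
    k=p[(p[:,0]>515)&(p[:,0]<620)&(p[:,1]>-226)&(p[:,1]<-202)&(p[:,2]>40)&(p[:,2]<90)]
    print(n,len(k),np.percentile(k[:,2],[10,50,90]) if len(k) else '')
    d=p[(b<180)&(p[:,2]>38)&(p[:,2]<50)&(p[:,0]<515)&(p[:,1]>-190)&(p[:,1]<-100)];print('plate x',np.percentile(d[:,0],[5,50,95]) if len(d) else '')
    for l in ['tip_tin','small_spool','adapter','cutters']:
        for d in masks_of(l,c)[:1]: print(l,np.nanmedian(W[d['region']],0).round(3))
```

```text
[ 443.  -205.7  203.8] [ 0.7  0.5 -0.4]
side 205 [43.46013104 53.4771229  55.31242202]
plate x [493.05598306 497.3769552  498.72941461]
tip_tin [0.394 0.282 0.017]
small_spool [0.523 0.105 0.029]
adapter [0.469 0.34  0.01 ]
cutters [ 0.456 -0.319  0.008]
top 0 
plate x 
tip_tin [0.395 0.269 0.017]
cutters [ 0.46  -0.327  0.009]
```

View pics/side9.png

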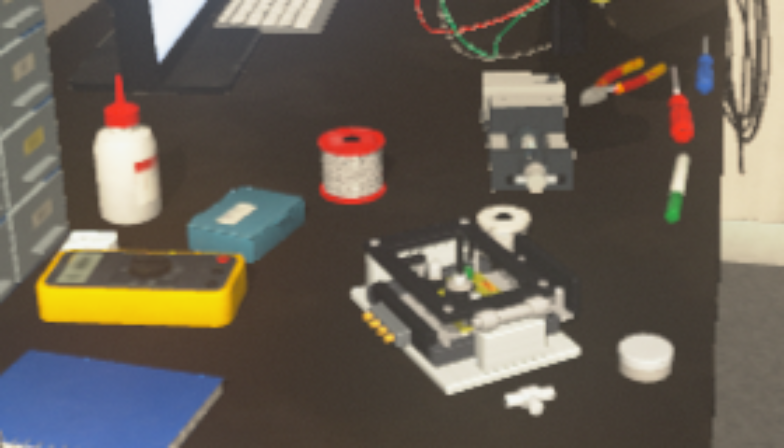

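The picture shows the frame lying level over the board at about (470,270), with its bar at 54 mm. The push plate is home and the loose things have not moved.

```bash
python3 -c "
from station import finish_job;print(finish_job())"
```

```text
the job is handed in; nothing more can be done
None
```

The shuttle is pushed home, the hold-down frame is shut after it, the loose things are where they were, and the job is handed in (no verdict came back).

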